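# Finish the crosswise cooling tower and start the blower

## Robot

A 6-joint arm with a two-finger parallel gripper is mounted at the origin on the work surface. World frame = base frame: x ahead of the robot, y to its left, z up, the work surface at z = 0. Lengths are in mm, angles in rad, forces in N, time in s.
With the tool pointing down it reaches from about 275 to 1000 mm from the base axis. Payload 8.4 kg.
Tool frame: the origin (TCP) lies at the very end of the fingers, on their centre line; the grasp point (between the pads) lies 19 mm behind it; z points along the fingers, y is the line along which they close (so a half turn about z gives the same grasp; the last joint's range is limited). The gripper opens to 85 mm and grips with 20 to 120 N. Pads are 22 mm wide; open, the fingers measure 114 mm over their backs; the gripper's body (76 mm by 85 mm) begins 54 mm behind the grasp point. The pads swing forward as they close: fully open they stand 13 mm farther back than shut.
Start: joints at [-0.002, 0.353, 1.633, -0, 1.155, -0.002], TCP at [625.002, -0, 231.281] pointing down, gripper open.
Joint ranges: [-2.63, 2.63], [-0.92, 2.1], [0.06, 2.66], [-1.3, 4.44], [0, 2.69], [-3.02, 3.02]. Speed limits (rad/s): [2.22, 2.22, 2.79, 3.14, 3.14, 3.14].

## Interface

Orientations are given as [roll, pitch, yaw] about the fixed x, y, z axes, in that order (R = Rz(yaw) Ry(pitch) Rx(roll)).
In Python, from rig import telemetry, imaging, r gives the robot as it stands. The module is installed in compiled form; this text tells all that it offers.
- The arm moves only by the tool step_arm, never from a script. Its argument "moves" is a list of rows, each a list of 3 entries, a list of its own where there are three numbers: the turn, a rotation vector about the tool's x, y, z scaled (see below), then the shift along the tool's x, y, z scaled (see below), then the opening, from -1 (shut) to 1 (fully open). A call has 1 to 8 rows; each row is the pose to reach, as a shift and turn from the pose commanded when the call began, along the tool's axes at that moment; what a row does not reach only later rows make up. The controller multiplies each number of a shift by 200 mm and each number of a turn by 45 degrees. A row lasts 1/10 s, in which the tool goes at most 50 mm and 8.59 degrees, less where a joint would pass 70% of its speed; a pose out of reach is approached as far as the arm can. A call with a number of a shift or a turn outside -1 to 1 is refused whole. A call with a gripper value outside its range is refused whole. The fingers move at their own pace and stop on an object; "squeeze" is the grip in N (left out, the last holds). Time passes only in rows, so rows that repeat a pose let the fingers close. It gives the time, the measured TCP pose, the force, the opening and the grip force at its end, in the units of the state.
- telemetry.sense(): the state, without advancing time (a new reading comes with each control period).
- imaging.grab_frame(name): name is "scene" or "side" or "wrist"; returns the picture (384x512x3 uint8, red, green, blue); there is no depth.
- imaging.calibration(name): a dict with "fx", "fy", "cx", "cy" (pixels), "dist_coeffs" ([k1, k2, p1, p2, k3] as OpenCV has them; the pictures are not rectified), "cam_to_world" (4x4, takes a point from camera to world coordinates). Camera axes: x right, y up, looking along -z (the intrinsics and any distortion apply to the point x, -y, -z); pixel columns grow to the right and rows downward; lengths in mm; the calibration is good to about 2 mm. A picture is of the moment at which its call begins: read the wrist's pose just before it. calibration takes no time and is no camera call; for the wrist camera it gives the pose at the moment of the call.
- r.sign_off(): hands the job in; it is judged then, once.
Trained networks look in the newest picture that a camera, given by its name, has taken for a name from the list of things; names that differ only in an ending like _2 or _b are one class to them, and where a whole thing is asked for, a point or a joint stands for the part that bears it (a point fixed in the world has none). Each returns a list of dicts, best first, with "conf" (0 to 1); they miss things now and then, are a little off and sometimes report something else, mostly with a low value. They report only what shows in the picture. A call takes as long as a camera call. They do not tell look-alikes from the thing itself.
- imaging.recognise(camera, name): "extent" ([left, top, width, height] in pixels, round what is visible of it).
- imaging.mark_of(camera, name): "xy" ([column, row] in pixels: a listed point, or the origin of a listed thing).
The state is a dict: "clock": time; "qpos": joint angles; "qvel": joint speeds; "joint_efforts": joint torques, N m; "eef_pos": TCP position; "tcp_rot": TCP orientation; "contact_force": force on the tool from outside, world axes, zero at the start; "wrist_torque": the same for the moment, N m; "opening": opening from 0.0 (shut) to 1.0 (fully open); "grasp_force": force on a finger pad.
Only numpy, scipy, OpenCV 4.12 (cv2) and the standard library are available. Lean on these libraries where they do the work, as an engineer would, in place of code of your own. Each camera call takes 0.05 s, during which the arm holds its last target. There are 200 camera calls.

## Task

The plate of the cooling stand carries a half-built tower of steel bars stacked crosswise: two bars at the bottom and, across them, only the far bar (next to the blower) of the second layer. Finish it with the three loose bars from the rubber mat: first lay the missing second-layer bar across the near ends of the bottom bars, as the mirror image of the far one, then lay two bars on top, directly above and in line with the two bottom bars, every bar flat, square and set down gently, not dropped. Only when the tower is complete, start the blower by pressing the small key on the control box all the way down, letting it come up, and then pressing the large key all the way down; leave the other things on the bench where they are.

Things in the scene. Friction and masses are not known exactly. Their poses are not given: they have to be found in the camera images.
- stand: fixed dark steel plate 250 x 250 x 10 mm; a blue blower box (190 wide, 85 mm high, black grille) stands at its far side, 170 to 280 mm along +x. Origin: centre of the plate's underside, x towards the blower. Tower, bar centres in this frame, mm: bottom (0, +-60, 20) along x; second layer (+60, 0, 40), there already, and (-60, 0, 40), missing, along y; top (0, +-60, 60) along x
- base_a: bottom bar of the tower, at the stand's +y side: rectangular galvanised steel tube, 200 long x 40 wide x 20 high mm, 0.33 kg, lying flat; origin at its centre (10 mm above its underside), x along its length, z up. 
- base_b: bottom bar of the tower, at the stand's -y side: rectangular galvanised steel tube, 200 long x 40 wide x 20 high mm, 0.33 kg, lying flat; origin at its centre (10 mm above its underside), x along its length, z up. 
- mid_far: the one bar of the second layer already there, next to the blower and across the bottom bars: rectangular galvanised steel tube, 200 long x 40 wide x 20 high mm, 0.33 kg, lying flat; origin at its centre (10 mm above its underside), x along its length, z up. 
- bar_1: loose bar to be stacked (the three are alike), at first on the 3 mm thick black rubber mat, side by side with two others, roughly parallel, about 97 mm apart between centre lines: rectangular galvanised steel tube, 200 long x 40 wide x 20 high mm, 0.33 kg, lying flat; origin at its centre (10 mm above its underside), x along its length, z up. 
- bar_2: loose bar to be stacked (the three are alike), at first on the 3 mm thick black rubber mat, side by side with two others, roughly parallel, about 97 mm apart between centre lines: rectangular galvanised steel tube, 200 long x 40 wide x 20 high mm, 0.33 kg, lying flat; origin at its centre (10 mm above its underside), x along its length, z up. 
- bar_3: loose bar to be stacked (the three are alike), at first on the 3 mm thick black rubber mat, side by side with two others, roughly parallel, about 97 mm apart between centre lines: rectangular galvanised steel tube, 200 long x 40 wide x 20 high mm, 0.33 kg, lying flat; origin at its centre (10 mm above its underside), x along its length, z up. 
- key_small (a joint): travel of the small key: 0 up, 0.006 m fully down; spring return, about 5 N
- key_large (a joint): travel of the large key: 0 up, 0.006 m fully down; spring return, about 5 N
- key_small_top (a point): centre of the top face of the small round black key (20 mm diameter), pressed straight down; the keys stand 70 mm apart on a grey control box 150 x 75 mm, 31 mm high, fixed to the bench; either key may be the nearer one
- key_large_top (a point): centre of the top face of the large round black key (36 mm diameter), pressed straight down
- stub: bystander: short round tube standing on end, 48 mm diameter, 60 mm high; origin under its centre
- jar: bystander: jar, 56 mm diameter, 75 mm high, at the near end of the mat; origin under its centre
- disc: bystander: flat brown grinding disc, 100 mm diameter, 13 mm high, at the near end of the mat; origin under its centre
- brush: bystander: brush lying at the side of the bench
- wrench: bystander: wrench lying at the side of the bench
Things that resemble listed ones, but are neither listed nor needed, are in the scene too. What is shaped like the bar_1 but pink is not meant.

How it is judged (in metres and radians):
On the way, in this order (a step that is already met when the one before it is completed fails the run):
1. the missing second-layer bar lies in its place, released (((x of bar_1 in the frame of stand between -0.08 and -0.04 m and y of bar_1 in the frame of stand between -0.02 and 0.02 m and z of bar_1 in the frame of stand between 0.035 and 0.045 m and angle between the x axis of bar_1 and the y axis of stand, either way round below 0.17 rad) or (x of bar_2 in the frame of stand between -0.08 and -0.04 m and y of bar_2 in the frame of stand between -0.02 and 0.02 m and z of bar_2 in the frame of stand between 0.035 and 0.045 m and angle between the x axis of bar_2 and the y axis of stand, either way round below 0.17 rad) or (x of bar_3 in the frame of stand between -0.08 and -0.04 m and y of bar_3 in the frame of stand between -0.02 and 0.02 m and z of bar_3 in the frame of stand between 0.035 and 0.045 m and angle between the x axis of bar_3 and the y axis of stand, either way round below 0.17 rad)) and contact force between the fingers and bar_1 below 0.3 N and contact force between the fingers and bar_2 below 0.3 N and contact force between the fingers and bar_3 below 0.3 N), for 0.2 s.
2. two bars lie on top above the bottom bars, released: the tower is complete (all of step 1 and x of base_a in the frame of stand between -0.02 and 0.02 m and y of base_a in the frame of stand between 0.04 and 0.08 m and z of base_a in the frame of stand between 0.015 and 0.025 m and angle between the x axis of each of base_a, base_b and the x axis of stand, either way round below 0.17 rad and x of base_b in the frame of stand between -0.02 and 0.02 m and y of base_b in the frame of stand between -0.08 and -0.04 m and z of base_b in the frame of stand between 0.015 and 0.025 m and x of mid_far in the frame of stand between 0.04 and 0.08 m and y of mid_far in the frame of stand between -0.02 and 0.02 m and z of mid_far in the frame of stand between 0.035 and 0.045 m and angle between the x axis of mid_far and the y axis of stand, either way round below 0.17 rad and ((x of bar_1 in the frame of stand between -0.02 and 0.02 m and y of bar_1 in the frame of stand between 0.04 and 0.08 m and z of bar_1 in the frame of stand between 0.055 and 0.065 m and angle between the x axis of bar_1 and the x axis of stand, either way round below 0.17 rad) or (x of bar_2 in the frame of stand between -0.02 and 0.02 m and y of bar_2 in the frame of stand between 0.04 and 0.08 m and z of bar_2 in the frame of stand between 0.055 and 0.065 m and angle between the x axis of bar_2 and the x axis of stand, either way round below 0.17 rad) or (x of bar_3 in the frame of stand between -0.02 and 0.02 m and y of bar_3 in the frame of stand between 0.04 and 0.08 m and z of bar_3 in the frame of stand between 0.055 and 0.065 m and angle between the x axis of bar_3 and the x axis of stand, either way round below 0.17 rad)) and ((x of bar_1 in the frame of stand between -0.02 and 0.02 m and y of bar_1 in the frame of stand between -0.08 and -0.04 m and z of bar_1 in the frame of stand between 0.055 and 0.065 m and angle between the x axis of bar_1 and the x axis of stand, either way round below 0.17 rad) or (x of bar_2 in the frame of stand between -0.02 and 0.02 m and y of bar_2 in the frame of stand between -0.08 and -0.04 m and z of bar_2 in the frame of stand between 0.055 and 0.065 m and angle between the x axis of bar_2 and the x axis of stand, either way round below 0.17 rad) or (x of bar_3 in the frame of stand between -0.02 and 0.02 m and y of bar_3 in the frame of stand between -0.08 and -0.04 m and z of bar_3 in the frame of stand between 0.055 and 0.065 m and angle between the x axis of bar_3 and the x axis of stand, either way round below 0.17 rad))), for 0.2 s.
3. the small key is pressed down, the large one up (value of joint key_small above 0.0045 m and value of joint key_large below 0.0015 m), for 0.02 s.
4. then the large key is pressed down, the small one up (value of joint key_large above 0.0045 m and value of joint key_small below 0.0015 m), for 0.02 s.
At the end, for the whole second after the job is handed in: all six bars are in the tower at rest: each bar's centre within 20 mm of its place along and across and 5 mm in height, within 0.17 rad (10 degrees) of its direction; both keys are up again (x of base_a in the frame of stand between -0.02 and 0.02 m and y of base_a in the frame of stand between 0.04 and 0.08 m and z of base_a in the frame of stand between 0.015 and 0.025 m and angle between the x axis of each of base_a, base_b and the x axis of stand, either way round below 0.17 rad and x of base_b in the frame of stand between -0.02 and 0.02 m and y of base_b in the frame of stand between -0.08 and -0.04 m and z of base_b in the frame of stand between 0.015 and 0.025 m and x of mid_far in the frame of stand between 0.04 and 0.08 m and y of mid_far in the frame of stand between -0.02 and 0.02 m and z of mid_far in the frame of stand between 0.035 and 0.045 m and angle between the x axis of mid_far and the y axis of stand, either way round below 0.17 rad and ((x of bar_1 in the frame of stand between -0.08 and -0.04 m and y of bar_1 in the frame of stand between -0.02 and 0.02 m and z of bar_1 in the frame of stand between 0.035 and 0.045 m and angle between the x axis of bar_1 and the y axis of stand, either way round below 0.17 rad) or (x of bar_2 in the frame of stand between -0.08 and -0.04 m and y of bar_2 in the frame of stand between -0.02 and 0.02 m and z of bar_2 in the frame of stand between 0.035 and 0.045 m and angle between the x axis of bar_2 and the y axis of stand, either way round below 0.17 rad) or (x of bar_3 in the frame of stand between -0.08 and -0.04 m and y of bar_3 in the frame of stand between -0.02 and 0.02 m and z of bar_3 in the frame of stand between 0.035 and 0.045 m and angle between the x axis of bar_3 and the y axis of stand, either way round below 0.17 rad)) and ((x of bar_1 in the frame of stand between -0.02 and 0.02 m and y of bar_1 in the frame of stand between 0.04 and 0.08 m and z of bar_1 in the frame of stand between 0.055 and 0.065 m and angle between the x axis of bar_1 and the x axis of stand, either way round below 0.17 rad) or (x of bar_2 in the frame of stand between -0.02 and 0.02 m and y of bar_2 in the frame of stand between 0.04 and 0.08 m and z of bar_2 in the frame of stand between 0.055 and 0.065 m and angle between the x axis of bar_2 and the x axis of stand, either way round below 0.17 rad) or (x of bar_3 in the frame of stand between -0.02 and 0.02 m and y of bar_3 in the frame of stand between 0.04 and 0.08 m and z of bar_3 in the frame of stand between 0.055 and 0.065 m and angle between the x axis of bar_3 and the x axis of stand, either way round below 0.17 rad)) and ((x of bar_1 in the frame of stand between -0.02 and 0.02 m and y of bar_1 in the frame of stand between -0.08 and -0.04 m and z of bar_1 in the frame of stand between 0.055 and 0.065 m and angle between the x axis of bar_1 and the x axis of stand, either way round below 0.17 rad) or (x of bar_2 in the frame of stand between -0.02 and 0.02 m and y of bar_2 in the frame of stand between -0.08 and -0.04 m and z of bar_2 in the frame of stand between 0.055 and 0.065 m and angle between the x axis of bar_2 and the x axis of stand, either way round below 0.17 rad) or (x of bar_3 in the frame of stand between -0.02 and 0.02 m and y of bar_3 in the frame of stand between -0.08 and -0.04 m and z of bar_3 in the frame of stand between 0.055 and 0.065 m and angle between the x axis of bar_3 and the x axis of stand, either way round below 0.17 rad)) and linear speed of each of bar_1, bar_2, bar_3 below 0.02 m/s and value of joint each of key_small, key_large below 0.002 m); the robot touches nothing.
It fails at once if a key is pressed (beyond 3 mm) while the tower is not complete (value of joint any of key_small, key_large above 0.003 m and not ((x of base_a in the frame of stand between -0.02 and 0.02 m and y of base_a in the frame of stand between 0.04 and 0.08 m and z of base_a in the frame of stand between 0.015 and 0.025 m and angle between the x axis of base_a and the x axis of stand, either way round below 0.17 rad) and (x of base_b in the frame of stand between -0.02 and 0.02 m and y of base_b in the frame of stand between -0.08 and -0.04 m and z of base_b in the frame of stand between 0.015 and 0.025 m and angle between the x axis of base_b and the x axis of stand, either way round below 0.17 rad) and (x of mid_far in the frame of stand between 0.04 and 0.08 m and y of mid_far in the frame of stand between -0.02 and 0.02 m and z of mid_far in the frame of stand between 0.035 and 0.045 m and angle between the x axis of mid_far and the y axis of stand, either way round below 0.17 rad) and ((x of bar_1 in the frame of stand between -0.08 and -0.04 m and y of bar_1 in the frame of stand between -0.02 and 0.02 m and z of bar_1 in the frame of stand between 0.035 and 0.045 m and angle between the x axis of bar_1 and the y axis of stand, either way round below 0.17 rad) or (x of bar_2 in the frame of stand between -0.08 and -0.04 m and y of bar_2 in the frame of stand between -0.02 and 0.02 m and z of bar_2 in the frame of stand between 0.035 and 0.045 m and angle between the x axis of bar_2 and the y axis of stand, either way round below 0.17 rad) or (x of bar_3 in the frame of stand between -0.08 and -0.04 m and y of bar_3 in the frame of stand between -0.02 and 0.02 m and z of bar_3 in the frame of stand between 0.035 and 0.045 m and angle between the x axis of bar_3 and the y axis of stand, either way round below 0.17 rad)) and ((x of bar_1 in the frame of stand between -0.02 and 0.02 m and y of bar_1 in the frame of stand between 0.04 and 0.08 m and z of bar_1 in the frame of stand between 0.055 and 0.065 m and angle between the x axis of bar_1 and the x axis of stand, either way round below 0.17 rad) or (x of bar_2 in the frame of stand between -0.02 and 0.02 m and y of bar_2 in the frame of stand between 0.04 and 0.08 m and z of bar_2 in the frame of stand between 0.055 and 0.065 m and angle between the x axis of bar_2 and the x axis of stand, either way round below 0.17 rad) or (x of bar_3 in the frame of stand between -0.02 and 0.02 m and y of bar_3 in the frame of stand between 0.04 and 0.08 m and z of bar_3 in the frame of stand between 0.055 and 0.065 m and angle between the x axis of bar_3 and the x axis of stand, either way round below 0.17 rad)) and ((x of bar_1 in the frame of stand between -0.02 and 0.02 m and y of bar_1 in the frame of stand between -0.08 and -0.04 m and z of bar_1 in the frame of stand between 0.055 and 0.065 m and angle between the x axis of bar_1 and the x axis of stand, either way round below 0.17 rad) or (x of bar_2 in the frame of stand between -0.02 and 0.02 m and y of bar_2 in the frame of stand between -0.08 and -0.04 m and z of bar_2 in the frame of stand between 0.055 and 0.065 m and angle between the x axis of bar_2 and the x axis of stand, either way round below 0.17 rad) or (x of bar_3 in the frame of stand between -0.02 and 0.02 m and y of bar_3 in the frame of stand between -0.08 and -0.04 m and z of bar_3 in the frame of stand between 0.055 and 0.065 m and angle between the x axis of bar_3 and the x axis of stand, either way round below 0.17 rad)))).
It fails at once if both keys are pressed at once (value of joint each of key_small, key_large above 0.003 m).
It fails at once if a bar is dropped: it falls faster than 0.5 m/s (some 13 mm of free fall) with no finger touching it ((linear speed of bar_1 above 0.5 m/s and contact force between the fingers and bar_1 below 0.05 N) or (linear speed of bar_2 above 0.5 m/s and contact force between the fingers and bar_2 below 0.05 N) or (linear speed of bar_3 above 0.5 m/s and contact force between the fingers and bar_3 below 0.05 N)).
It fails at once if a bystander is moved more than 30 mm (distance of any of stub, jar, disc, brush, wrench from where it was at the start of the episode above 0.03 m).
It also fails if it takes over 72 s, if anything falls off the work surface, if the arm or the gripper's body presses on something with over 40 N, if the wrist force passes 120 N, or if a joint passes its speed limit or range.

## Working session

There is one attempt and no reset: what is moved stays moved. The work goes in short steps, Python scripts to look and compute and a tool call to move; the robot and the scene stay as the last step left them, time stands still between calls to the robot, and variables do not carry over. Pictures are saved under pics/ and viewed, at most 10 in all, crops included, and the job is handed in when it is done.

Besides the shell and the picture viewer there is one more tool, called after ">>>" as name(argument=value, ...) on one line, values as JSON. step_arm: Moves the arm, as the interface text tells. Its arguments: {"type":"object","properties":{"moves":{"type":"array"},"squeeze":{"type":"number"}},"required":["moves"]}

```bash
mkdir -p pics
python3 - <<'E'
from rig import telemetry, imaging, r
import cv2, numpy as np
print(telemetry.sense())
ims=[]
for c in ("scene","side"):
    im=imaging.grab_frame(c); cv2.imwrite(f"pics/{c}0.png",im[:,:,::-1]); k=imaging.calibration(c); print(c,{a:np.round(b,4).tolist() for a,b in k.items()})
    for n in ("bar_1","base_a","mid_far","stand","key_small_top","key_large_top","stub","jar","disc"):
        print(n,[(round(d["conf"],2),np.round(d["xy"]).tolist()) for d in imaging.mark_of(c,n)])
s=cv2.imread("pics/scene0.png");cv2.imwrite("pics/scene0b.png",cv2.resize(s,(800,600)))
E
```

```text
{'clock': 0.0, 'qpos': array([-2.39992240e-03,  3.53592577e-01,  1.63411928e+00, -1.10787702e-05,
        1.15519074e+00, -2.39246629e-03]), 'qvel': array([ 1.28837862e-04, -4.20347886e-04, -2.51814084e-05, -9.66471631e-04,
       -9.05389119e-04,  1.71440437e-04]), 'joint_efforts': array([-2.03471049e-03, -6.05236173e+01, -3.42063046e+01, -2.62302356e-04,
        9.48130677e-03,  3.61521288e-06]), 'eef_pos': array([ 6.24539362e+02, -2.31806429e-03,  2.30602740e+02]), 'tcp_rot': array([-3.14028269e+00,  6.99577725e-06,  1.57079335e+00]), 'contact_force': array([-0.19736029,  0.57893988,  0.35992664]), 'wrist_torque': array([-0.00100128,  0.01477166, -0.01908293]), 'grasp_force': 0.0, 'opening': 0.9963878997266917}
scene {'fx': 443.9434, 'fy': 443.9434, 'cx': 263.5643, 'cy': 193.4007, 'dist_coeffs': [0.0344, 0.0, 0.0, 0.0, 0.0], 'cam_to_world': [[0.1368, -0.72, 0.6803, 1500.6768], [0.9905, 0.1069, -0.0861, -143.4621], [-0.0107, 0.6856, 0.7279, 1148.7024], [0.0, 0.0, 0.0, 1.0]]}
bar_1 [(0.86, [316.0, 153.0]), (0.75, [184.0, 212.0]), (0.7, [208.0, 211.0]), (0.57, [156.0, 215.0])]
base_a
[... 356 characters left out ...]
 {'fx': 372.4349, 'fy': 372.4349, 'cx': 256.2697, 'cy': 190.551, 'dist_coeffs': [0.0024, 0.0, 0.0, 0.0, 0.0], 'cam_to_world': [[0.9621, 0.1908, -0.1948, 162.7206], [-0.2726, 0.6811, -0.6796, -1016.7571], [0.003, 0.7069, 0.7073, 1135.9516], [0.0, 0.0, 0.0, 1.0]]}
bar_1 [(0.84, [281.0, 235.0]), (0.76, [197.0, 176.0]), (0.7, [293.0, 278.0]), (0.62, [292.0, 257.0])]
base_a [(0.82, [268.0, 162.0]), (0.78, [256.0, 148.0])]
mid_far [(0.88, [271.0, 147.0])]
stand [(0.84, [260.0, 160.0]), (0.53, [271.0, 149.0])]
key_small_top [(0.43, [255.0, 149.0])]
key_large_top []
stub [(0.71, [237.0, 206.0]), (0.67, [290.0, 254.0])]
jar [(0.73, [240.0, 250.0]), (0.2, [269.0, 147.0])]
disc [(0.64, [246.0, 285.0])]
```

View pics/scene0b.png

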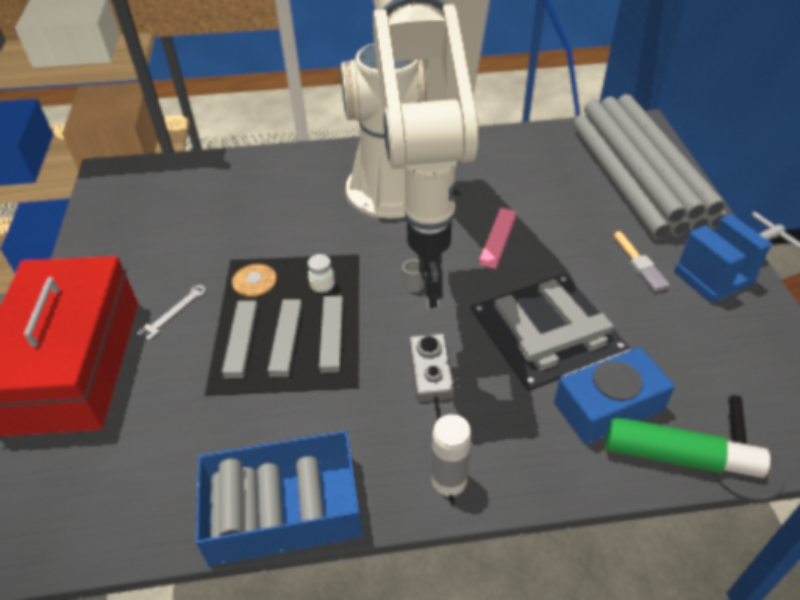

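View pics/side0.png

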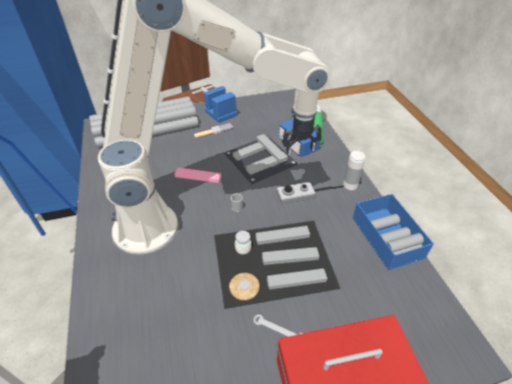

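The scene picture (at 800x600) shows:
- **Bars wanted:** three grey bars on the black mat at about (240,338), (285,337) and (331,334).
- **Could be taken for them:** the pink bar at (498,238), the tower's own bars at about (515,320), (560,300) and (565,340), and the round tubes in the blue box at (250,495).
- **Control box:** the large key is at (429,345), nearer the robot, and the small key is at (433,373).

In the side view the bars are at (283,235), (291,256) and (297,279), and the keys at (287,189) and (305,187).

I choose the three grey bars on the mat and will fit them with box silhouettes.

```bash
cat > h.py <<'E'
import numpy as np, cv2
from scipy.optimize import minimize, least_squares
from rig import telemetry, imaging, r
def ray(k,uv):
    K=np.array([[k["fx"],0,k["cx"]],[0,k["fy"],k["cy"]],[0,0,1.]])
    p=cv2.undistortPoints(np.array([[uv]],float),K,np.array(k["dist_coeffs"]))[0,0]
    T=np.array(k["cam_to_world"]); return T[:3,3],T[:3,:3]@[p[0],-p[1],-1]
def at_z(k,uv,z):
    o,d=ray(k,uv); return o+d*(z-o[2])/d[2]
def proj(k,P):
    K=np.array([[k["fx"],0,k["cx"]],[0,k["fy"],k["cy"]],[0,0,1.]])
    T=np.array(k["cam_to_world"]); q=(np.asarray(P,float)-T[:3,3])@T[:3,:3]; q=q*[1,-1,-1]
    return cv2.projectPoints(q,np.zeros(3),np.zeros(3),K,np.array(k["dist_coeffs"]))[0][:,0]
def tri(ks,uvs):
    A=np.zeros((3,3));b=np.zeros(3)
    for k,uv in zip(ks,uvs):
        o,d=ray(k,uv);d/=np.linalg.norm(d);M=np.eye(3)-np.outer(d,d);A+=M;b+=M@o
    return np.linalg.solve(A,b)
def corners(x,y,z,yaw,L=200,W=40,H=20):
    c=np.array([[a*L/2,b*W/2,e*H/2] for a in(1,-1) for b in(1,-1) for e in(1,-1)])
    R=np.array([[np.cos(yaw),-np.sin(yaw),0],[np.sin(yaw),np.cos(yaw),0],[0,0,1]])
    return c@R.T+[x,y,z]
def render(k,boxes,S=4):
    im=np.zeros((384*S,512*S),np.uint8)
    for b in boxes:
        p=cv2.convexHull((((proj(k,corners(*b))+.5)*S-.5)*16).round().astype(np.int32))
        cv2.fillConvexPoly(im,p,255,shift=4)
    return cv2.resize(im,(512,384),interpolation=cv2.INTER_AREA)/255.
def grey(im,t=95,s=40):
    f=im.astype(int); return ((f.min(2)>t)&(f.max(2)-f.min(2)<s)).astype(float)
def tower(x,y,a,full=True):
    c,s=np.cos(a),np.sin(a); f=lambda u,v,z,w:(x+c*u-s*v,y+s*u+c*v,z,a+w)
    return [f(0,60,20,0),f(0,-60,20,0),f(60,0,40,np.pi/2)]
def fit(views,make,x0,pad=8,step=(8,8,.08)):
    """views: (k,mask) list; fits [x,y,yaw] of make(p)->boxes"""
    ws=[]
    for k,m in views:
        q=np.vstack([proj(k,corners(*b)) for b in make(x0)]); lo=(q.min(0)-pad).astype(int);hi=(q.max(0)+pad).astype(int); ws.append((slice(lo[1],hi[1]),slice(lo[0],hi[0])))
    f=lambda p:sum(np.abs(render(k,make(p))[w]-m[w]).sum() for (k,m),w in zip(views,ws))
    sx=np.vstack([x0]+[np.array(x0)+np.eye(3)[i]*step[i] for i in range(3)])
    o=minimize(f,x0,method="Nelder-Mead",options=dict(initial_simplex=sx,xatol=.05,fatol=.05,maxiter=200))
    return o.x,o.fun
E
python3 - <<'E'
from h import *
im={c:cv2.imread(f"pics/{c}0.png")[:,:,::-1] for c in("scene","side")}
k={c:imaging.calibration(c) for c in im}; m={c:grey(im[c]) for c in im}
for c in im: cv2.imwrite(f"pics/m_{c}.png",m[c]*255)
for a,b in(((153.5,216),(297,279)),((182,216),(291,256)),((212,214),(283,235))):
    x,y,_=at_z(k["scene"],a,13); mk=lambda p:[(p[0],p[1],13,p[2])]
    for vs in(["scene"],["side"],["scene","side"]):
        p,e=fit([(k[c],m[c]) for c in vs],mk,[x,y,0.]); print(vs,np.round(p,3),round(e,1))
x,y,_=at_z(k["scene"],(352,207),30)
for a0 in(0.3,):
    for t in(80,95,110):
        p,e=fit([(k["scene"],grey(im["scene"],t))],lambda p:tower(*p),[x,y,a0],step=(15,15,.15)); print("tower",t,np.round(p,3),e)
        p,e=fit([(k["side"],grey(im["side"],t))],lambda p:tower(*p),p,step=(15,15,.15)); print("tower side",t,np.round(p,3),e)
for n,a,b in(("large",(274.5,221),(287,189)),("small",(277,239),(305,187))): 
    q=[]
    for c,u in(("scene",a),("side",b)):
        g=im[c].max(2)<70; R=int(8 if n=="large" else 6); u0=np.round(u).astype(int); w=g[u0[1]-R:u0[1]+R+1,u0[0]-R:u0[0]+R+1]
        nl,l,st,ce=cv2.connectedComponentsWithStats(w.astype(np.uint8)); i=1+np.argmax(st[1:,4]); q.append(ce[i]+u0-R); print(c,st[i],q[-1])
    print(n,tri([k["scene"],k["side"]],q),at_z(k["scene"],q[0],40),at_z(k["side"],q[1],40))
S=np.hstack([cv2.resize(np.ascontiguousarray(im["scene"][150:260,130:410]),(800,314))]); 
T=cv2.resize(np.ascontiguousarray(im["side"][130:232,180:440]),(720,282)); T=np.pad(T,((0,0),(0,80),(0,0)))
cv2.imwrite("pics/crop0.png",np.vstack([S,T])[:,:,::-1])
E
```

```text
['scene'] [ 4.83285e+02 -3.91062e+02 -1.20000e-01] 137.8
['side'] [ 4.88620e+02 -3.86628e+02 -1.25000e-01] 746.6
['scene', 'side'] [ 4.86067e+02 -3.89152e+02 -1.30000e-01] 938.0
['scene'] [ 4.93875e+02 -2.94200e+02 -1.62000e-01] 39.3
['side'] [ 4.99797e+02 -2.91338e+02 -1.58000e-01] 784.1
['scene', 'side'] [ 4.95846e+02 -2.93445e+02 -1.60000e-01] 863.5
['scene'] [ 4.9554e+02 -1.9467e+02 -9.7000e-02] 95.5
['side'] [ 4.99551e+02 -1.92961e+02 -9.40000e-02] 1060.7
['scene', 'side'] [ 4.99032e+02 -1.94787e+02 -9.80000e-02] 1168.7
tower 80 [5.46228e+02 2.77109e+02 2.87000e-01] 1645.2156862745098
tower side 80 [5.52915e+02 2.76870e+02 2.98000e-01] 2082.5333333333333
tower 95 [5.44655e+02 2.78725e+02 2.83000e-01] 1530.1607843137256
tower side 95 [5.53935e+02 2.79508e+02 2.90000e-01] 1394.5529411764705
tower 110 [5.41969e+02 2.79235e+02 2.65000e-01] 667.7843137254902
tower side 110 [5.52486e+02 2.79631e+02 2.92000e-01] 1246.349019607843
scene [ 4  3 10  9 67] [274.14925373 219.94029851]
side [ 6  5  6  6 27] [287.59259259 188.55555556]
large [591.56933186   5.15815726  46.68967228] [586.70999074   5.47083612  40.        ] [593.99049017  12.31894573  40.        ]
scene [ 4  2  5  5 21] [277. 237.]
side [4 5 2 1 2] [303.5 186. ]
small [661.02819706   3.061636    45.78435142] [656.799443     3.66409554  40.        ] [663.61564925   8.71673388  40.        ][ WARN:0@0.751] global loadsave.cpp:1063 imwrite_ Unsupported depth image for selected encoder is fallbacked to CV_8U.
```

View pics/crop0.png

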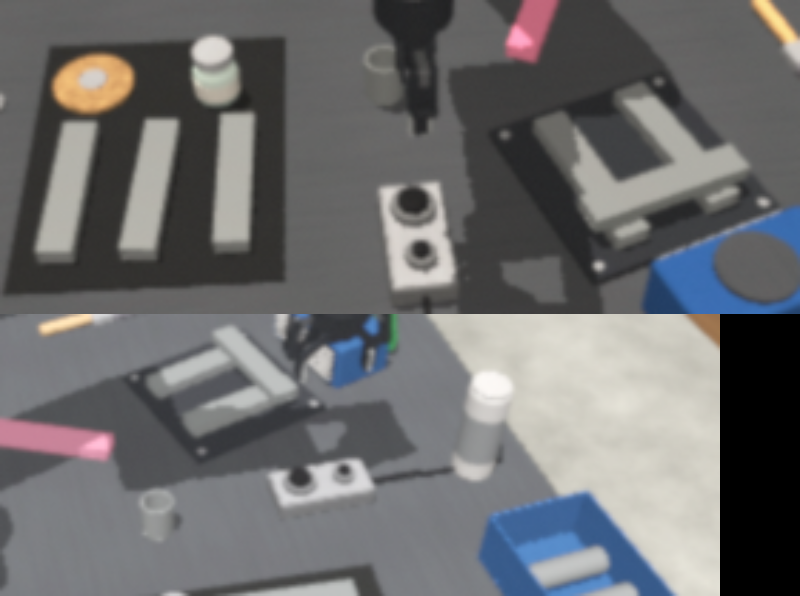

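The crop confirms three grey bars on the mat. The pink bar is clearly different, and the arm's shadow falls over the tower. The two cameras differ by about 5 mm in x, so I'll go over the nearest bar (about 497,-194) and refine with the wrist camera.

>>> step_arm(moves=[[[0,0,0.19],[-0.2,-0.12,0],1],[[0,0,0.38],[-0.4,-0.25,0],1],[[0,0,0.57],[-0.6,-0.38,0],1],[[0,0,0.76],[-0.8,-0.51,0],1],[[0,0,0.95],[-1,-0.64,0],1],[[0,0,1],[-1,-0.64,0],1],[[0,0,1],[-1,-0.64,0],1]])

```text
clock: 1.7
eef_pos: [496.4, -201.2, 231.5]
tcp_rot: [3.141, -0.0, 0.782]
contact_force: [1.1, -0.1, -0.9]
opening: 1.002
grasp_force: 0.0
```

>>> step_arm(moves=[[[0,0,0.19],[0,0,0],1],[[0,0,0.38],[0,0,0],1],[[0,0,0.57],[0,0,0],1],[[0,0,0.76],[0,0,0],1],[[0,0,0.95],[0,0,0],1],[[0,0,1],[0,0,0],1],[[0,0,1],[0,0,0],1]])

```text
clock: 2.4
eef_pos: [497.6, -199.1, 231.3]
tcp_rot: [-3.141, -0.0, 0.002]
contact_force: [-0.5, -0.0, -0.1]
opening: 0.998
grasp_force: 0.0
```

```bash
cat > wf.py <<'E'
from h import *
import sys
def wrist(n):
    s=telemetry.sense(); k=imaging.calibration("wrist"); im=imaging.grab_frame("wrist"); cv2.imwrite(f"pics/{n}.png",im[:,:,::-1]); return s,k,im
E
python3 - <<'E'
from wf import *
s,k,im=wrist("w1"); print(s["clock"],s["eef_pos"],s["tcp_rot"]); print(np.round(k["cam_to_world"],3),k["fx"],k["cx"],k["cy"],k["dist_coeffs"])
for p in([498,-194,13,-.098],[497,-293,13,-.16],[486,-389,13,-.125]):
    print(p,np.round(proj(k,[p[:3]])))
for c in("scene","side"):
    i=imaging.grab_frame(c); cv2.imwrite(f"pics/{c}1.png",i[:,:,::-1]); kk=imaging.calibration(c)
    for t in(85,100,115):
        q,e=fit([(kk,grey(i,t))],lambda p:tower(*p),[548,279,.29],step=(12,12,.1)); print(c,t,np.round(q,3),round(e))
E
```

```text
2.4 [ 497.60381765 -199.12383666  231.27105754] [-3.14143311e+00 -1.50024668e-04  2.43706644e-03]
[[ 3.00000e-03  9.53000e-01  3.02000e-01  5.74757e+02]
 [-1.00000e+00  3.00000e-03  0.00000e+00 -1.99226e+02]
 [-1.00000e-03 -3.02000e-01  9.53000e-01  3.75064e+02]
 [ 0.00000e+00  0.00000e+00  0.00000e+00  1.00000e+00]] 329.75003286606557 257.90019197411334 187.78438213313459 [-0.03775355  0.          0.          0.          0.        ]
[498, -194, 13, -0.098] [[253. 155.]]
[497, -293, 13, -0.16] [[342. 156.]]
[486, -389, 13, -0.125] [[424. 166.]]
scene 85 [5.46016e+02 2.76421e+02 2.86000e-01] 2129
scene 100 [5.41673e+02 2.77805e+02 2.86000e-01] 1035
scene 115 [5.41928e+02 2.77036e+02 2.64000e-01] 475
side 85 [5.48230e+02 2.80212e+02 3.51000e-01] 2018
side 100 [5.52588e+02 2.79985e+02 3.13000e-01] 1742
side 115 [5.53339e+02 2.80339e+02 3.25000e-01] 1572
```

View pics/w1.png

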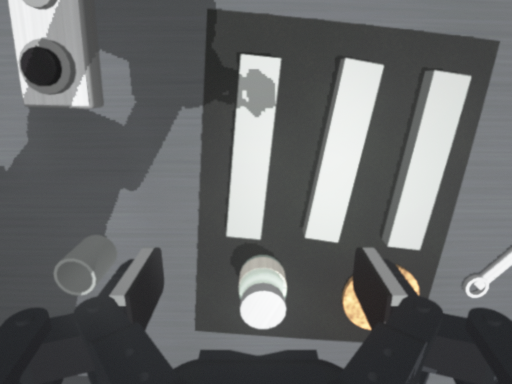

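The wrist view shows the three grey bars with bright tops: (255,145), (345,150) and (428,160). It also shows the jar at (263,290), the disc at (380,295), the stub at (85,265) and the large key at (42,65).

```bash
cat >> wf.py <<'E'
def tops(im,k,z,t=165,amin=1500):
    g=cv2.morphologyEx((im.min(2)>t).astype(np.uint8),cv2.MORPH_OPEN,np.ones((5,5)))
    for c in cv2.findContours(g,cv2.RETR_EXTERNAL,cv2.CHAIN_APPROX_NONE)[0]:
        if cv2.contourArea(c)<amin: continue
        P=np.array([at_z(k,u,z)[:2] for u in cv2.convexHull(c)[:,0].astype(float)],np.float32)
        (x,y),(w,h),a=cv2.minAreaRect(P)
        if w<h: w,h,a=h,w,a+90
        print("px",c.mean(0).ravel().round(),"xy",round(x,1),round(y,1),"size",round(w),round(h),"yaw",round(np.deg2rad((a+90)%180-90),3))
E
python3 - <<'E'
from wf import *
im=cv2.imread("pics/w1.png")[:,:,::-1]; k=imaging.calibration("wrist"); tops(im,k,23); tops(im,k,23,190)
E
```

```text
px [250. 171.] xy 476.7 -189.9 size 151 41 yaw -0.097
px [428. 159.] xy 487.4 -386.6 size 201 41 yaw -0.124
px [343. 149.] xy 497.7 -290.5 size 201 41 yaw -0.16
px [30. 21.] xy 628.2 23.4 size 52 47 yaw -0.031
px [250. 171.] xy 476.9 -189.8 size 151 40 yaw -0.098
px [428. 159.] xy 487.3 -386.5 size 200 40 yaw -0.123
px [343. 149.] xy 497.7 -290.5 size 200 40 yaw -0.162
```

>>> step_arm(moves=[[[0,0,0.12],[0.02,-0.04,0.25],1],[[0,0,0.12],[0.02,-0.04,0.5],1],[[0,0,0.12],[0.02,-0.04,0.75],1],[[0,0,0.12],[0.02,-0.04,0.9],1],[[0,0,0.12],[0.02,-0.04,0.9],1]])

```text
clock: 3.05
eef_pos: [498.1, -190.6, 47.5]
tcp_rot: [-3.14, 0.007, -0.093]
contact_force: [0.4, 1.0, 0.3]
opening: 0.999
grasp_force: 0.0
```

>>> step_arm(moves=[[[0,0,0],[0,0,0.12],1],[[0,0,0],[0,0,0.2],1],[[0,0,0],[0,0,0.235],1],[[0,0,0],[0,0,0.235],1],[[0,0,0],[0,0,0.235],0],[[0,0,0],[0,0,0.235],-0.5],[[0,0,0],[0,0,0.235],-0.5],[[0,0,0],[0,0,0.235],-0.5]], squeeze=60)

```text
clock: 3.85
eef_pos: [501.5, -192.2, 5.4]
tcp_rot: [3.141, -0.001, -0.094]
contact_force: [-2.2, 1.0, 10.1]
opening: 0.452
grasp_force: 60.7
```

>>> step_arm(moves=[[[0,0,0],[0,0,-0.05],-0.5],[[0,0,0],[0,0,-0.2],-0.5],[[0,0,0],[0,0,-0.4],-0.5],[[0,0,0],[0,0,-0.6],-0.5],[[0,0,0],[0,0,-0.8],-0.5],[[0,0,0],[0,0,-1],-0.5],[[0,0,0],[0,0,-1],-0.5]])

```text
clock: 4.55
eef_pos: [503.8, -193.1, 210.3]
tcp_rot: [3.139, -0.009, -0.094]
contact_force: [1.2, -0.0, -1.8]
opening: 0.449
grasp_force: 61.6
```

>>> step_arm(moves=[[[0,0,-0.14],[-0.05,-0.15,-0.04],-0.5],[[0,0,-0.28],[-0.1,-0.3,-0.08],-0.5],[[0,0,-0.42],[-0.14,-0.45,-0.12],-0.5],[[0,0,-0.56],[-0.19,-0.6,-0.16],-0.5],[[0,0,-0.7],[-0.24,-0.75,-0.2],-0.5],[[0,0,-0.83],[-0.28,-0.88,-0.23],-0.5],[[0,0,-0.83],[-0.28,-0.88,-0.23],-0.5]])

```text
clock: 5.25
eef_pos: [460.7, -9.1, 250.4]
tcp_rot: [-3.141, -0.0, 0.563]
contact_force: [-0.4, -0.1, -2.6]
opening: 0.453
grasp_force: 61.8
```

>>> step_arm(moves=[[[0,0,-0.14],[0.05,-0.15,0],-0.5],[[0,0,-0.28],[0.1,-0.3,0],-0.5],[[0,0,-0.42],[0.15,-0.45,0],-0.5],[[0,0,-0.56],[0.2,-0.6,0],-0.5],[[0,0,-0.7],[0.25,-0.75,0],-0.5],[[0,0,-0.83],[0.29,-0.89,0],-0.5],[[0,0,-0.83],[0.29,-0.89,0],-0.5]])

```text
clock: 5.95
eef_pos: [415.8, 172.0, 249.6]
tcp_rot: [-3.14, 0.0, 1.214]
contact_force: [0.3, -1.3, -3.4]
opening: 0.453
grasp_force: 61.9
```

>>> step_arm(moves=[[[0,0,-0.14],[0,0,0],-0.5],[[0,0,-0.28],[0,0,0],-0.5],[[0,0,-0.42],[0,0,0],-0.5],[[0,0,-0.56],[0,0,0],-0.5],[[0,0,-0.7],[0,0,0],-0.5],[[0,0,-0.83],[0,0,0],-0.5],[[0,0,-0.83],[0,0,0],-0.5]])

```text
clock: 6.65
eef_pos: [416.7, 169.1, 249.7]
tcp_rot: [-3.14, 0.001, 1.861]
contact_force: [-0.4, 0.4, -3.3]
opening: 0.45
grasp_force: 62.0
```

Run:
```python
from wf import *
s,k,im=wrist("w2"); print(s["clock"],s["eef_pos"],s["tcp_rot"],s["opening"],s["grasp_force"])
np.save("kw2.npy",k,allow_pickle=True)
tops(im,k,50)
```

```text
6.65 [416.74396083 169.14278887 249.66940787] [-3.14046221e+00  5.45416080e-04  1.86057165e+00] 0.44957792767721055 61.9630229473114
px [258. 337.] xy 483.4 -57.5 size 110 50 yaw 0.338
px [280. 130.] xy 434.2 196.0 size 116 63 yaw -1.252
px [476.  97.] xy 610.8 288.6 size 194 47 yaw -1.261
```

View pics/w2.png

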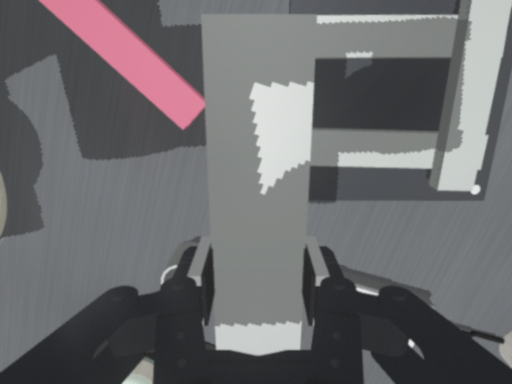

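The wrist view shows the held bar at centre, and the tower clipped at upper right with mid_far at (476,97) and a plate corner screw at (476,189). I'll shift to see the whole tower.

>>> step_arm(moves=[[[0,0,0],[0.15,0.05,-0.1],-0.5],[[0,0,0],[0.3,0.1,-0.2],-0.5],[[0,0,0],[0.4,0.1,-0.25],-0.5],[[0,0,0],[0.4,0.1,-0.25],-0.5],[[0,0,0],[0.4,0.1,-0.25],-0.5]])

```text
clock: 7.2
eef_pos: [412.9, 252.1, 299.8]
tcp_rot: [-3.141, 0.001, 1.86]
contact_force: [-0.9, -0.7, -3.5]
opening: 0.45
grasp_force: 62.1
```

Run:
```python
from wf import *
s,k,im=wrist("w3"); print(s["clock"],s["eef_pos"],s["tcp_rot"])
np.save("kw3.npy",k,allow_pickle=True)
for d in imaging.mark_of("wrist","mid_far"): print("mid",d["conf"],d["xy"],at_z(k,d["xy"],40))
for d in imaging.mark_of("wrist","stand"): print("stand",d["conf"],d["xy"],at_z(k,d["xy"],0))
tops(im,k,50,140); tops(im,k,50,170)
m=grey(im,85,40)
# ignore the held bar / left part
for t in (85,100,115):
    m=grey(im,t); 
    def f(p): 
        R=render(k,tower(*p)); return np.abs(R-m)[:,345:].sum()
    o=minimize(f,[549,280,.3],method="Nelder-Mead",options=dict(initial_simplex=[[549,280,.3],[559,280,.3],[549,290,.3],[549,280,.38]],xatol=.05,fatol=.05)); print(t,o.x,o.fun)
v=im.copy()
for b in tower(*o.x): cv2.polylines(v,[cv2.convexHull(proj(k,corners(*b)).astype(np.int32))],True,(255,0,0))
cv2.imwrite("pics/w3v.png",v[:,:,::-1])
```

```text
7.2 [412.88845276 252.13197945 299.78103298] [-3.14091742e+00  7.37025150e-04  1.85979542e+00]
mid 0.82 [418.7, 162.0] [611.8814722  294.14852591  40.        ]
stand 0.78 [357.0, 154.5] [547.10701902 275.94343017   0.        ]
stand 0.22 [145.5, 381.5] [ 342.16346436 -211.24608888    0.        ]
px [  8. 241.] xy 128.2 31.2 size 158 32 yaw -1.529
px [351. 203.] xy 543.3 221.3 size 109 38 yaw 0.287
px [417. 187.] xy 620.2 264.1 size 134 47 yaw -1.303
px [256. 162.] xy 427.9 229.6 size 138 114 yaw 0.524
px [255.  39.] xy 379.3 366.0 size 127 64 yaw 0.287
px [350. 203.] xy 543.0 221.2 size 106 35 yaw 0.289
px [417. 187.] xy 620.3 263.7 size 131 45 yaw -1.302
px [256. 162.] xy 427.6 230.4 size 135 110 yaw 0.525
px [254.  39.] xy 379.2 366.2 size 126 62 yaw 0.289
85 [5.52410916e+02 2.77485748e+02 2.74080011e-01] 29545.12549019608
100 [5.52553665e+02 2.77731912e+02 2.75512758e-01] 28818.235294117647
115 [5.52751510e+02 2.77169889e+02 2.87196667e-01] 5534.1803921568635
```

View pics/w3v.png

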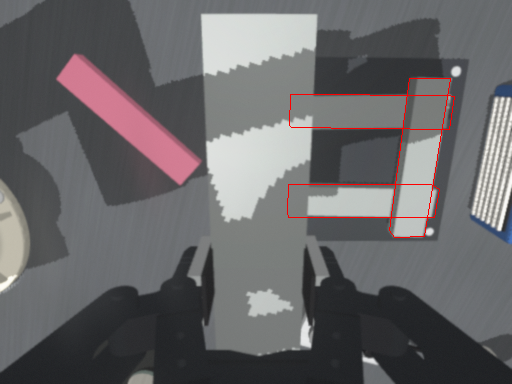

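The overlay in the wrist view matches the tower: bases at (365,112) and (365,200), mid_far at (420,158), screws at (456,71) and (430,231). That puts the stand at about (552,278), yaw 0.285. Now I'll carry the bar over its place and lower it.

>>> step_arm(moves=[[[0,0,0],[-0.02,0.12,0.1],-0.5],[[0,0,0],[-0.05,0.26,0.2],-0.5],[[0,0,0],[-0.07,0.38,0.35],-0.5],[[0,0,0],[-0.073,0.404,0.5],-0.5],[[0,0,0],[-0.073,0.404,0.6],-0.5],[[0,0,0],[-0.073,0.404,0.6],-0.5]])

```text
clock: 7.95
eef_pos: [492.9, 259.7, 176.8]
tcp_rot: [-3.135, 0.001, 1.86]
contact_force: [-1.1, -0.1, -2.9]
opening: 0.451
grasp_force: 61.9
```

>>> step_arm(moves=[[[0,0,0],[0,0,0.15],-0.5],[[0,0,0],[0,0,0.3],-0.5],[[0,0,0],[0,0,0.45],-0.5],[[0,0,0],[0,0,0.58],-0.5],[[0,0,0],[0,0,0.65],-0.5],[[0,0,0],[0,0,0.675],-0.5],[[0,0,0],[0,0,0.675],-0.5]])

```text
clock: 8.65
eef_pos: [495.0, 261.7, 45.7]
tcp_rot: [3.141, 0.0, 1.861]
contact_force: [0.6, 0.3, -3.8]
opening: 0.449
grasp_force: 61.9
```

>>> step_arm(moves=[[[0,0,0],[0,0,0.02],-0.5],[[0,0,0],[0,0,0.035],-0.5],[[0,0,0],[0,0,0.045],-0.5],[[0,0,0],[0,0,0.053],-0.5],[[0,0,0],[0,0,0.058],-0.5],[[0,0,0],[0,0,0.058],-0.5]])

```text
clock: 9.25
eef_pos: [494.6, 261.8, 33.6]
tcp_rot: [-3.141, 0.0, 1.861]
contact_force: [-0.1, -0.3, -2.7]
opening: 0.451
grasp_force: 61.9
```

>>> step_arm(moves=[[[0,0,0],[0,0,0.005],-0.5],[[0,0,0],[0,0,0.01],-0.5],[[0,0,0],[0,0,0.01],-0.5]])

```text
clock: 9.55
eef_pos: [494.8, 261.8, 32.4]
tcp_rot: [3.141, -0.0, 1.861]
contact_force: [-1.5, -1.1, 7.6]
opening: 0.454
grasp_force: 63.1
```

>>> step_arm(moves=[[[0,0,0],[0,0,0],0.2],[[0,0,0],[0,0,0],0.6],[[0,0,0],[0,0,0],0.9],[[0,0,0],[0,0,0],0.9],[[0,0,0],[0,0,-0.2],0.9],[[0,0,0],[0,0,-0.45],1],[[0,0,0],[0,0,-0.7],1],[[0,0,0],[0,0,-0.95],1]])

```text
clock: 10.35
eef_pos: [494.3, 261.6, 223.6]
tcp_rot: [-3.141, 0.0, 1.861]
contact_force: [1.2, 0.7, -0.1]
opening: 1.001
grasp_force: 0.0
```

Run:
```python
from wf import *
s,k,im=wrist("w4"); print(s["clock"],s["eef_pos"],s["tcp_rot"])
tops(im,k,50,130,1000)
```

```text
10.35 [494.30318367 261.57756668 223.57273892] [-3.14135272e+00  5.23690585e-05  1.86140379e+00]
px [379. 207.] xy 629.8 233.3 size 207 59 yaw -1.123
px [ 56. 142.] xy 291.6 229.0 size 122 39 yaw -0.477
px [478. 163.] xy 707.5 317.3 size 171 43 yaw -1.284
px [380.  87.] xy 585.7 363.5 size 52 30 yaw -1.289
px [279. 155.] xy 518.4 268.7 size 199 136 yaw -1.286
```

View pics/w4.png

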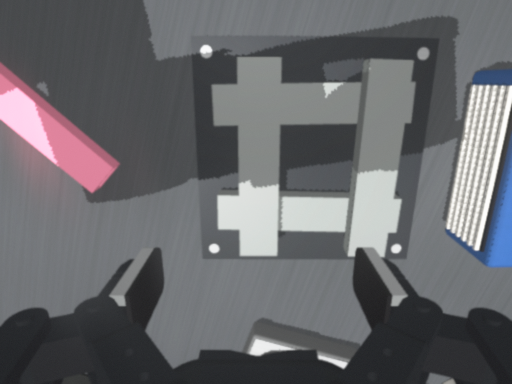

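The first bar is placed: its top runs from (260,57) to (259,256). mid_far runs from (389,60) to (367,255), and the four plate screws are at (206,51), (424,53), (214,248) and (396,248). I'll take the stand pose from the screws.

Run:
```python
from wf import *
k=imaging.calibration("wrist")
P=np.array([at_z(k,u,11)[:2] for u in((206,51),(424,53),(214,248),(396,248))]); c=P.mean(0); d=(P[1]+P[3]-P[0]-P[2])/2; e=(P[0]+P[1]-P[2]-P[3])/2; a=np.arctan2(d[1],d[0])
print(c,a,np.arctan2(-e[0],e[1]),np.linalg.norm(d),np.linalg.norm(e))
R=np.array([[np.cos(a),np.sin(a)],[-np.sin(a),np.cos(a)]])
for q in(((238,57),(281,57),(239,256),(278,256)),((371,60),(413,60),(346,250),(385,256))):
    Q=np.array([at_z(k,u,50)[:2] for u in q]); print("bar",R@(Q.mean(0)-c),Q.mean(0),np.ptp(Q@R.T,axis=0))
s,im=0,imaging.grab_frame("scene"); cv2.imwrite("pics/scene2.png",im[:,:,::-1])
```

```text
[558.11565223 278.28380675] 0.2856969114506758 0.2854050712633425 227.0721208471501 226.2823345742873
bar [-59.04755539   1.04690782] [501.16651525 262.64713157] [ 43.31083235 206.56406354]
bar [62.89089641  2.10645488] [617.86364207 298.02917872] [ 47.07773937 206.18748142]
```

>>> step_arm(moves=[[[0,0,0.15],[-0.15,-0.04,0],1],[[0,0,0.3],[-0.3,-0.09,0],1],[[0,0,0.45],[-0.45,-0.13,0],1],[[0,0,0.6],[-0.6,-0.17,0],1],[[0,0,0.75],[-0.75,-0.22,0],1],[[0,0,0.858],[-0.883,-0.258,0],1]])

```text
clock: 11.05
eef_pos: [495.3, 76.3, 221.2]
tcp_rot: [-3.141, 0.0, 1.183]
contact_force: [-0.0, -0.4, 0.2]
opening: 1.0
grasp_force: 0.0
```

>>> step_arm(moves=[[[0,0,0.15],[-0.17,0.07,0],1],[[0,0,0.3],[-0.34,0.14,0],1],[[0,0,0.45],[-0.51,0.21,0],1],[[0,0,0.6],[-0.68,0.28,0],1],[[0,0,0.75],[-0.851,0.349,0],1],[[0,0,0.858],[-0.851,0.349,0],1]])

```text
clock: 11.65
eef_pos: [496.7, -109.7, 221.2]
tcp_rot: [3.141, 0.001, 0.506]
contact_force: [-1.3, 0.2, -0.4]
opening: 1.002
grasp_force: 0.0
```

>>> step_arm(moves=[[[0,0,0.15],[-0.09,0.16,0],1],[[0,0,0.3],[-0.18,0.32,0],1],[[0,0,0.45],[-0.27,0.48,0],1],[[0,0,0.6],[-0.36,0.64,0],1],[[0,0,0.75],[-0.447,0.804,0],1],[[0,0,0.858],[-0.447,0.804,0],1],[[0,0,0.858],[-0.447,0.804,0],1],[[0,0,0.858],[-0.447,0.804,0],1]])

```text
clock: 12.45
eef_pos: [497.7, -289.8, 221.1]
tcp_rot: [-3.141, 0.001, -0.158]
contact_force: [0.1, 0.7, -0.2]
opening: 0.999
grasp_force: 0.0
```

>>> step_arm(moves=[[[0,0,0.005],[0,0,0.2],1],[[0,0,0.005],[0,0,0.44],1],[[0,0,0.005],[0,0,0.68],1],[[0,0,0.005],[0,0,0.85],1],[[0,0,0.005],[0,0,0.9],1],[[0,0,0.005],[0,0,0.9],1]])

```text
clock: 13.05
eef_pos: [497.5, -289.1, 40.7]
tcp_rot: [-3.141, 0.003, -0.162]
contact_force: [0.7, -0.4, 0.5]
opening: 0.997
grasp_force: 0.0
```

>>> step_arm(moves=[[[0,0,0],[0,0,0.1],1],[[0,0,0],[0,0,0.16],1],[[0,0,0],[0,0,0.182],1],[[0,0,0],[0,0,0.182],1],[[0,0,0],[0,0,0.182],0],[[0,0,0],[0,0,0.182],-0.5],[[0,0,0],[0,0,0.182],-0.5],[[0,0,0],[0,0,0.182],-0.5]], squeeze=60)

```text
clock: 13.85
eef_pos: [498.4, -290.3, 6.1]
tcp_rot: [3.141, -0.001, -0.164]
contact_force: [-1.9, 0.7, 7.6]
opening: 0.453
grasp_force: 61.1
```

>>> step_arm(moves=[[[0,0,0],[0,0,-0.05],-0.5],[[0,0,0],[0,0,-0.2],-0.5],[[0,0,0],[0,0,-0.4],-0.5],[[0,0,0],[0,0,-0.6],-0.5],[[0,0,0],[0,0,-0.8],-0.5],[[0,0,0],[0,0,-1],-0.5],[[0,0,0],[0,0,-1],-0.5]])

```text
clock: 14.55
eef_pos: [500.6, -291.7, 211.5]
tcp_rot: [3.138, -0.009, -0.164]
contact_force: [1.2, 0.3, -4.3]
opening: 0.452
grasp_force: 61.7
```

>>> step_arm(moves=[[[0,0,-0.14],[-0.02,-0.19,0],-0.5],[[0,0,-0.28],[-0.04,-0.39,0],-0.5],[[0,0,-0.42],[-0.06,-0.58,0],-0.5],[[0,0,-0.573],[-0.084,-0.782,0],-0.5]])

```text
clock: 14.95
eef_pos: [506.0, -131.7, 204.4]
tcp_rot: [-3.141, 0.001, 0.29]
contact_force: [0.3, 0.3, -4.1]
opening: 0.45
grasp_force: 61.9
```

>>> step_arm(moves=[[[0,0,0],[0.065,-0.18,0],-0.5],[[0,0,0],[0.13,-0.36,0],-0.5],[[0,0,0],[0.2,-0.55,0],-0.5],[[0,0,0],[0.264,-0.735,0],-0.5]])

```text
clock: 15.35
eef_pos: [515.2, 24.4, 204.5]
tcp_rot: [-3.141, 0.001, 0.286]
contact_force: [1.0, 0.3, -3.7]
opening: 0.451
grasp_force: 61.9
```

>>> step_arm(moves=[[[0,0,0],[0.065,-0.18,0],-0.5],[[0,0,0],[0.13,-0.36,0],-0.5],[[0,0,0],[0.2,-0.55,0],-0.5],[[0,0,0],[0.264,-0.735,0],-0.5]])

```text
clock: 15.75
eef_pos: [524.5, 180.1, 204.4]
tcp_rot: [3.142, 0.002, 0.286]
contact_force: [1.2, -0.3, -3.7]
opening: 0.449
grasp_force: 61.9
```

>>> step_arm(moves=[[[0,0,0],[0.065,-0.18,0],-0.5],[[0,0,0],[0.13,-0.36,0],-0.5],[[0,0,0],[0.2,-0.55,0],-0.5],[[0,0,0],[0.264,-0.735,0],-0.5],[[0,0,0],[0.264,-0.735,0],-0.5],[[0,0,0],[0.264,-0.735,0],-0.5]])

```text
clock: 16.35
eef_pos: [533.6, 334.8, 203.9]
tcp_rot: [3.141, 0.002, 0.288]
contact_force: [-0.6, -0.1, -4.0]
opening: 0.448
grasp_force: 62.2
```

>>> step_arm(moves=[[[0,0,0],[0,0,0.15],-0.5],[[0,0,0],[0,0,0.32],-0.5],[[0,0,0],[0,0,0.5],-0.5],[[0,0,0],[0,0,0.62],-0.5],[[0,0,0],[0,0,0.69],-0.5],[[0,0,0],[0,0,0.72],-0.5],[[0,0,0],[0,0,0.72],-0.5]])

```text
clock: 17.05
eef_pos: [534.7, 334.1, 61.1]
tcp_rot: [3.141, 0.001, 0.285]
contact_force: [1.0, -0.6, -2.9]
opening: 0.453
grasp_force: 62.1
```

>>> step_arm(moves=[[[0,0,0],[0,0,0.01],-0.5],[[0,0,0],[0,0,0.02],-0.5],[[0,0,0],[0,0,0.027],-0.5],[[0,0,0],[0,0,0.033],-0.5],[[0,0,0],[0,0,0.036],-0.5],[[0,0,0],[0,0,0.036],-0.5]])

```text
clock: 17.65
eef_pos: [534.6, 334.7, 54.1]
tcp_rot: [-3.142, 0.0, 0.286]
contact_force: [0.2, -0.8, -4.2]
opening: 0.451
grasp_force: 62.1
```

>>> step_arm(moves=[[[0,0,0],[0,0,0.005],-0.5],[[0,0,0],[0,0,0.008],-0.5],[[0,0,0],[0,0,0.008],-0.5]])

```text
clock: 17.95
eef_pos: [534.8, 334.8, 53.2]
tcp_rot: [-3.142, -0.0, 0.286]
contact_force: [-2.1, -1.3, 4.4]
opening: 0.454
grasp_force: 63.1
```

>>> step_arm(moves=[[[0,0,0],[0,0,0],0.2],[[0,0,0],[0,0,0],0.6],[[0,0,0],[0,0,0],0.9],[[0,0,0],[0,0,0],0.9],[[0,0,0],[0,0,-0.2],0.9],[[0,0,0],[0,0,-0.45],1],[[0,0,0],[0,0,-0.7],1],[[0,0,0],[0,0,-0.9],1]])

```text
clock: 18.75
eef_pos: [535.1, 334.9, 235.5]
tcp_rot: [-3.141, -0.002, 0.286]
contact_force: [0.1, 0.3, -1.2]
opening: 1.0
grasp_force: 0.0
```

>>> step_arm(moves=[[[0,0,0],[-0.078,0.21,0],1],[[0,0,0],[-0.155,0.42,0],1],[[0,0,0],[-0.233,0.63,0],1],[[0,0,0],[-0.311,0.849,0],1]])

```text
clock: 19.15
eef_pos: [522.4, 152.8, 232.6]
tcp_rot: [3.142, -0.001, 0.287]
contact_force: [-0.2, -0.7, 0.4]
opening: 1.001
grasp_force: 0.0
```

>>> step_arm(moves=[[[0,0,0],[-0.078,0.21,0],1],[[0,0,0],[-0.155,0.42,0],1],[[0,0,0],[-0.233,0.63,0],1],[[0,0,0],[-0.311,0.849,0],1]])

```text
clock: 19.55
eef_pos: [510.7, -27.8, 232.7]
tcp_rot: [3.141, -0.001, 0.286]
contact_force: [0.9, -1.0, -0.2]
opening: 1.0
grasp_force: 0.0
```

>>> step_arm(moves=[[[0,0,0],[-0.078,0.21,0],1],[[0,0,0],[-0.155,0.42,0],1],[[0,0,0],[-0.233,0.63,0],1],[[0,0,0],[-0.311,0.849,0],1]])

```text
clock: 19.95
eef_pos: [498.9, -208.4, 232.7]
tcp_rot: [3.141, -0.0, 0.286]
contact_force: [0.1, 0.8, 0.0]
opening: 1.004
grasp_force: 0.0
```

>>> step_arm(moves=[[[0,0,0.13],[-0.078,0.21,0],1],[[0,0,0.26],[-0.155,0.42,0],1],[[0,0,0.39],[-0.233,0.63,0],1],[[0,0,0.522],[-0.311,0.849,0],1],[[0,0,0.522],[-0.311,0.849,0],1],[[0,0,0.522],[-0.311,0.849,0],1],[[0,0,0.522],[-0.311,0.849,0],1]])

```text
clock: 20.65
eef_pos: [487.3, -386.3, 232.2]
tcp_rot: [-3.141, 0.001, -0.123]
contact_force: [-0.3, 0.2, -1.0]
opening: 1.0
grasp_force: 0.0
```

Run:
```python
from wf import *
s,k,im=wrist("w5"); print(s["clock"],s["eef_pos"],s["tcp_rot"]); tops(im,k,23,150)
```

```text
20.65 [ 487.33392735 -386.33394817  232.23652694] [-3.14088341e+00  5.63840148e-04 -1.23308329e-01]
px [252. 293.] xy 315.8 -362.5 size 94 93 yaw 1.449
px [411. 204.] xy 403.2 -550.0 size 123 37 yaw -0.659
px [257. 145.] xy 487.8 -385.8 size 201 41 yaw -0.124
```

>>> step_arm(moves=[[[0,0,0],[0,0,0.2],1],[[0,0,0],[0,0,0.44],1],[[0,0,0],[0,0,0.68],1],[[0,0,0],[0,0,0.88],1],[[0,0,0],[0,0,0.95],1],[[0,0,0],[0,0,0.95],1]])

```text
clock: 21.3
eef_pos: [486.8, -385.5, 41.1]
tcp_rot: [-3.14, 0.003, -0.123]
contact_force: [-0.3, -0.3, -0.2]
opening: 1.004
grasp_force: 0.0
```

>>> step_arm(moves=[[[0,0,0],[0,0,0.1],1],[[0,0,0],[0,0,0.16],1],[[0,0,0],[0,0,0.183],1],[[0,0,0],[0,0,0.183],1],[[0,0,0],[0,0,0.183],0],[[0,0,0],[0,0,0.183],-0.5],[[0,0,0],[0,0,0.183],-0.5],[[0,0,0],[0,0,0.183],-0.5]], squeeze=60)

```text
clock: 22.1
eef_pos: [487.9, -387.3, 6.8]
tcp_rot: [3.141, -0.001, -0.124]
contact_force: [-0.6, 1.7, 6.5]
opening: 0.452
grasp_force: 61.8
```

>>> step_arm(moves=[[[0,0,0],[0,0,-0.05],-0.5],[[0,0,0],[0,0,-0.2],-0.5],[[0,0,0],[0,0,-0.4],-0.5],[[0,0,0],[0,0,-0.6],-0.5],[[0,0,0],[0,0,-0.8],-0.5],[[0,0,0],[0,0,-1],-0.5],[[0,0,0],[0,0,-1],-0.5]])

```text
clock: 22.8
eef_pos: [489.9, -389.1, 212.5]
tcp_rot: [3.136, -0.008, -0.124]
contact_force: [0.7, 0.1, -1.5]
opening: 0.45
grasp_force: 61.3
```

>>> step_arm(moves=[[[0,0,-0.13],[0,-0.19,0],-0.5],[[0,0,-0.26],[0,-0.38,0],-0.5],[[0,0,-0.39],[0.005,-0.57,0],-0.5],[[0,0,-0.522],[0.005,-0.767,0],-0.5]])

```text
clock: 23.2
eef_pos: [506.7, -233.5, 205.1]
tcp_rot: [-3.141, 0.001, 0.289]
contact_force: [0.8, 0.9, -2.4]
opening: 0.45
grasp_force: 61.4
```

>>> step_arm(moves=[[[0,0,0],[0.078,-0.17,0],-0.5],[[0,0,0],[0.155,-0.35,0],-0.5],[[0,0,0],[0.233,-0.52,0],-0.5],[[0,0,0],[0.311,-0.698,0],-0.5]])

```text
clock: 23.6
eef_pos: [527.1, -82.1, 205.2]
tcp_rot: [-3.141, 0.001, 0.286]
contact_force: [-0.7, 0.4, -2.8]
opening: 0.451
grasp_force: 61.4
```

>>> step_arm(moves=[[[0,0,0],[0.078,-0.17,0],-0.5],[[0,0,0],[0.155,-0.35,0],-0.5],[[0,0,0],[0.233,-0.52,0],-0.5],[[0,0,0],[0.311,-0.698,0],-0.5]])

```text
clock: 24.0
eef_pos: [547.3, 69.3, 205.2]
tcp_rot: [-3.142, 0.001, 0.286]
contact_force: [0.5, -0.2, -2.2]
opening: 0.45
grasp_force: 61.4
```

>>> step_arm(moves=[[[0,0,0],[0.078,-0.17,0],-0.5],[[0,0,0],[0.155,-0.35,0],-0.5],[[0,0,0],[0.233,-0.52,0],-0.5],[[0,0,0],[0.311,-0.698,0],-0.5],[[0,0,0],[0.311,-0.698,0],-0.5],[[0,0,0],[0.311,-0.698,0],-0.5]])

```text
clock: 24.6
eef_pos: [567.5, 219.7, 204.9]
tcp_rot: [3.141, 0.002, 0.288]
contact_force: [-0.6, -0.2, -2.9]
opening: 0.451
grasp_force: 61.6
```

>>> step_arm(moves=[[[0,0,0],[0,0,0.15],-0.5],[[0,0,0],[0,0,0.32],-0.5],[[0,0,0],[0,0,0.5],-0.5],[[0,0,0],[0,0,0.62],-0.5],[[0,0,0],[0,0,0.69],-0.5],[[0,0,0],[0,0,0.715],-0.5],[[0,0,0],[0,0,0.715],-0.5]])

```text
clock: 25.3
eef_pos: [568.5, 218.8, 62.9]
tcp_rot: [3.141, 0.0, 0.285]
contact_force: [0.4, 0.1, -2.7]
opening: 0.452
grasp_force: 61.5
```

>>> step_arm(moves=[[[0,0,0],[0,0,0.01],-0.5],[[0,0,0],[0,0,0.02],-0.5],[[0,0,0],[0,0,0.027],-0.5],[[0,0,0],[0,0,0.033],-0.5],[[0,0,0],[0,0,0.036],-0.5],[[0,0,0],[0,0,0.036],-0.5]])

```text
clock: 25.9
eef_pos: [568.4, 219.4, 55.7]
tcp_rot: [3.142, 0.0, 0.286]
contact_force: [0.5, -0.3, -2.9]
opening: 0.451
grasp_force: 61.5
```

>>> step_arm(moves=[[[0,0,0],[0,0,0.005],-0.5],[[0,0,0],[0,0,0.009],-0.5],[[0,0,0],[0,0,0.009],-0.5]])

```text
clock: 26.2
eef_pos: [568.4, 219.4, 53.8]
tcp_rot: [-3.142, 0.0, 0.286]
contact_force: [0.3, -0.7, -2.8]
opening: 0.452
grasp_force: 61.6
```

>>> step_arm(moves=[[[0,0,0],[0,0,0.003],-0.5],[[0,0,0],[0,0,0.005],-0.5],[[0,0,0],[0,0,0.005],-0.5]])

```text
clock: 26.5
eef_pos: [568.4, 219.4, 53.8]
tcp_rot: [-3.142, -0.0, 0.286]
contact_force: [-3.6, -0.6, 8.3]
opening: 0.451
grasp_force: 62.9
```

>>> step_arm(moves=[[[0,0,0],[0,0,0],0.2],[[0,0,0],[0,0,0],0.6],[[0,0,0],[0,0,0],0.9],[[0,0,0],[0,0,0],0.9],[[0,0,0],[0,0,-0.2],0.9],[[0,0,0],[0,0,-0.45],1],[[0,0,0],[0,0,-0.7],1],[[0,0,0],[0,0,-0.95],1]])

```text
clock: 27.3
eef_pos: [568.1, 219.3, 244.7]
tcp_rot: [-3.142, 0.0, 0.286]
contact_force: [0.2, -0.3, 1.9]
opening: 1.002
grasp_force: 0.0
```

>>> step_arm(moves=[[[0,0,0],[-0.25,-0.15,0],0],[[0,0,0],[-0.45,-0.2,0],-1],[[0,0,0],[-0.45,-0.2,0],-1],[[0,0,0],[-0.45,-0.2,0],-1],[[0,0,0],[-0.45,-0.2,0],-1]])

```text
clock: 27.8
eef_pos: [471.7, 232.6, 243.2]
tcp_rot: [-3.142, -0.001, 0.286]
contact_force: [0.2, 0.4, 0.0]
opening: 0.145
grasp_force: 0.0
```

Run:
```python
from wf import *
s,k,im=wrist("w6"); print(s["clock"],s["eef_pos"],s["tcp_rot"],s["opening"]); tops(im,k,70,150)
```

```text
27.8 [471.66572904 232.59871054 243.21456842] [-3.14153334e+00 -1.24624001e-03  2.85914848e-01] 0.14461358293108498
px [488.  91.] xy 615.1 33.0 size 126 64 yaw -0.035
px [306.  86.] xy 549.2 208.9 size 160 60 yaw 0.277
```

View pics/w6.png

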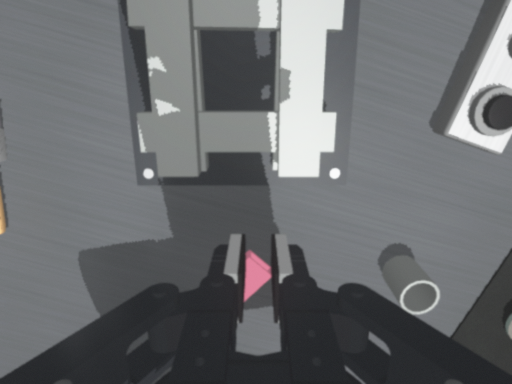

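The wrist view shows the tower complete and square: top bars at (172,90) and (302,90) with near ends level at row 177. Next I'll locate the keys from above.

>>> step_arm(moves=[[[0,0,0],[0.02,0.2,0],-1],[[0,0,0],[0.04,0.42,0],-1],[[0,0,0],[0.06,0.64,0],-1],[[0,0,0],[0.08,0.86,0],-1],[[0,0,0],[0.1,1,0],-1],[[0,0,0],[0.1,1,0],-1],[[0,0,0],[0.1,1,0],-1],[[0,0,0],[0.1,1,0],-1]])

```text
clock: 28.65
eef_pos: [546.3, 46.6, 242.5]
tcp_rot: [-3.141, 0.001, 0.286]
contact_force: [0.1, 0.1, 1.2]
opening: -0.003
grasp_force: 0.0
```

Run:
```python
from wf import *
s,k,im=wrist("w7"); print(s["clock"],s["eef_pos"],s["tcp_rot"],s["opening"])
for n in("key_small_top","key_large_top"):
    for d in imaging.mark_of("wrist",n): print(n,d["conf"],d["xy"],at_z(k,d["xy"],43))
g=(im.max(2)<50).astype(np.uint8); nl,l,st,ce=cv2.connectedComponentsWithStats(g)
for i in range(1,nl):
    if 200<st[i,4]<5000: print(st[i],ce[i].round(1),at_z(k,ce[i],43).round(1))
```

```text
28.65 [546.32854623  46.63497656 242.54816137] [-3.14115474e+00  5.81160403e-04  2.85863007e-01] -0.0032935716872384718
key_large_top 0.82 [306.4, 129.2] [590.93753198   7.50161177  43.        ]
key_large_top 0.47 [31.8, 33.6] [604.72470373 293.71727947  43.        ]
[  0 359  66  25 851] [ 34.5 375.2] [166.2 258.2  43. ]
```

View pics/w7.png

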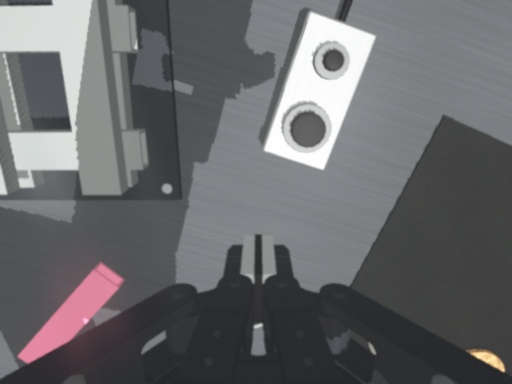

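Run:
```python
from wf import *
k=imaging.calibration("wrist"); im=cv2.imread("pics/w7.png")
g=(im.max(2)<85).astype(np.uint8)
for n,(u,v),R in(("small",(333,61),14),("large",(306,129),22)):
    w=g[v-R:v+R+1,u-R:u+R+1]; nl,l,st,ce=cv2.connectedComponentsWithStats(w); i=1+np.argmax(st[1:,4]); c=ce[i]+(u-R,v-R)
    print(n,c.round(1),st[i],[at_z(k,c,z).round(1).tolist() for z in(40,44,48)])
```

```text
small [332.2  57.3] [  4   3  20  20 166] [[664.9, 5.7, 40.0], [664.4, 6.5, 44.0], [663.8, 7.2, 48.0]]
large [297.5 119.7] [ 7  6 22 21 63] [[597.2, 19.3, 40.0], [597.5, 19.9, 44.0], [597.8, 20.5, 48.0]]
```

In the wrist view the small key is at (333,61), about (661,4.5), and the large key at (306,129), about (591,7.5). Their spacing of 70 mm matches. I'll go over the small key with the fingers shut, turning the camera mount away from the bottle.

>>> step_arm(moves=[[[0,0,-0.18],[0.15,0.1,0],-1],[[0,0,-0.36],[0.3,0.2,0],-1],[[0,0,-0.54],[0.45,0.33,0],-1],[[0,0,-0.72],[0.491,0.363,0],-1],[[0,0,-0.82],[0.491,0.363,0],-1],[[0,0,-0.82],[0.491,0.363,0],-1]])

```text
clock: 29.4
eef_pos: [661.1, 4.8, 242.6]
tcp_rot: [-3.141, 0.0, 0.932]
contact_force: [-0.1, 0.2, -0.1]
opening: 0.002
grasp_force: 0.0
```

>>> step_arm(moves=[[[0,0,-0.18],[0,0,0],-1],[[0,0,-0.36],[0,0,0.15],-1],[[0,0,-0.54],[0,0,0.35],-1],[[0,0,-0.72],[0,0,0.55],-1],[[0,0,-0.815],[0,0,0.72],-1],[[0,0,-0.815],[0,0,0.8],-1],[[0,0,-0.815],[0,0,0.8],-1],[[0,0,-0.815],[0,0,0.8],-1]])

```text
clock: 30.2
eef_pos: [661.8, 4.5, 84.2]
tcp_rot: [3.14, -0.0, 1.568]
contact_force: [0.7, -0.2, 0.9]
opening: -0.003
grasp_force: 0.0
```

Run:
```python
from wf import *
s,k,im=wrist("w8"); print(s["clock"],s["eef_pos"],s["tcp_rot"]); S=imaging.grab_frame("scene"); D=imaging.grab_frame("side")
a=cv2.resize(np.ascontiguousarray(S[170:260,230:350]),(480,360)); b=cv2.resize(np.ascontiguousarray(D[150:215,250:345]),(320,220)); c=cv2.resize(im,(320,240))
cv2.imwrite("pics/k1.png",np.hstack([np.pad(a,((0,100),(0,0),(0,0))),np.vstack([b,c])])[:,:,::-1])
```

```text
30.2 [661.81897858   4.5130243   84.17652511] [ 3.14023923e+00 -2.66837947e-05  1.56777716e+00]
```

View pics/k1.png

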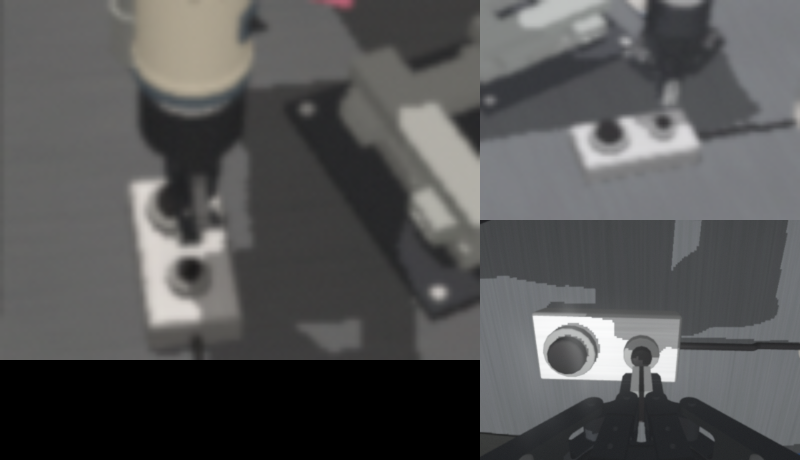

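The mosaic shows the tip above the small key, with the key at about (258,214) in the wrist picture and the large key at (141,214). I'll check the numbers before pressing.

Run:
```python
from wf import *
k=imaging.calibration("wrist")
for u in((257.6,214),(141,214)): print([at_z(k,u,z).round(1).tolist() for z in(40,45)])
for n in("key_small_top","key_large_top"): print(n,[(round(d["conf"],2),d["xy"],at_z(k,d["xy"],43).round(1).tolist()) for d in imaging.mark_of("wrist",n)])
```

```text
[[662.2, 4.6, 40.0], [662.2, 6.7, 45.0]]
[[590.1, 4.8, 40.0], [592.0, 6.8, 45.0]]
key_small_top [(0.94, [260.3, 227.5], [663.8, -3.1, 43.0])]
key_large_top [(0.61, [136.1, 223.0], [587.5, 0.0, 43.0])]
```

>>> step_arm(moves=[[[0,0,0],[0,0,0.08],-1],[[0,0,0],[0,0,0.14],-1],[[0,0,0],[0,0,0.165],-1],[[0,0,0],[0,0,0.165],-1]])

```text
clock: 30.85
eef_pos: [660.2, 4.1, 48.6]
tcp_rot: [-3.139, 0.0, 1.57]
contact_force: [-1.9, 0.6, 4.4]
opening: -0.001
grasp_force: 2.0
```

>>> step_arm(moves=[[[0,0,0],[0,0,0.01],-1],[[0,0,0],[0,0,0.02],-1],[[0,0,0],[0,0,0.025],-1],[[0,0,0],[0,0,0.025],-1]])

```text
clock: 31.25
eef_pos: [660.5, 4.1, 46.8]
tcp_rot: [-3.141, 0.0, 1.57]
contact_force: [-8.9, -1.0, 19.2]
opening: 0.002
grasp_force: 10.2
```

>>> step_arm(moves=[[[0,0,0],[0,0,-0.01],-1],[[0,0,0],[0,0,-0.01],-1],[[0,0,0],[0,0,-0.01],-1]])

```text
clock: 31.55
eef_pos: [660.7, 4.2, 47.2]
tcp_rot: [-3.141, 0.0, 1.57]
contact_force: [-2.9, 0.2, 5.4]
opening: -0.001
grasp_force: 2.4
```

>>> step_arm(moves=[[[0,0,0],[0,0,-0.01],-1],[[0,0,0],[0,0,-0.01],-1],[[0,0,0],[0,0,-0.01],-1]])

```text
clock: 31.85
eef_pos: [661.1, 4.2, 48.9]
tcp_rot: [3.142, 0.0, 1.57]
contact_force: [-1.7, 0.5, 3.6]
opening: -0.0
grasp_force: 1.9
```

>>> step_arm(moves=[[[0,0,0],[0,0,-0.01],-1],[[0,0,0],[0,0,-0.01],-1],[[0,0,0],[0,0,-0.01],-1]])

```text
clock: 32.15
eef_pos: [661.3, 4.2, 50.9]
tcp_rot: [3.141, -0.0, 1.57]
contact_force: [-0.9, -1.1, 2.0]
opening: -0.003
grasp_force: 1.3
```

>>> step_arm(moves=[[[0,0,0],[0,0,-0.01],-1],[[0,0,0],[0,0,-0.01],-1],[[0,0,0],[0,0,-0.01],-1]])

```text
clock: 32.45
eef_pos: [661.4, 4.2, 53.0]
tcp_rot: [3.141, -0.0, 1.57]
contact_force: [0.7, -0.2, 1.4]
opening: -0.0
grasp_force: 0.7
```

>>> step_arm(moves=[[[0,0,0],[0,0,-0.01],-1],[[0,0,0],[0,0,-0.01],-1],[[0,0,0],[0,0,-0.01],-1]])

```text
clock: 32.75
eef_pos: [661.0, 4.2, 54.8]
tcp_rot: [-3.142, 0.0, 1.57]
contact_force: [-0.1, -0.6, -0.6]
opening: -0.002
grasp_force: 0.0
```

The force profile fits a key: contact at about 53 mm, rising to 5 N at 47 mm, then a hard stop. The small key was fully pressed and is up again. Next is the large key.

>>> step_arm(moves=[[[0,0,0],[0,0,-0.1],-1],[[0,0,0],[0,-0.15,-0.1],-1],[[0,0,0],[0.01,-0.35,-0.1],-1],[[0,0,0],[0.01,-0.35,-0.1],-1],[[0,0,0],[0.01,-0.35,-0.03],-1],[[0,0,0],[0.01,-0.35,0],-1],[[0,0,0],[0.01,-0.35,0],-1]])

```text
clock: 33.45
eef_pos: [591.4, 6.2, 53.4]
tcp_rot: [-3.141, 0.0, 1.57]
contact_force: [-0.0, 0.6, 0.9]
opening: 0.004
grasp_force: 0.0
```

>>> step_arm(moves=[[[0,0,0],[0,0,0.015],-1],[[0,0,0],[0,0,0.025],-1],[[0,0,0],[0,0,0.035],-1],[[0,0,0],[0,0,0.035],-1]])

```text
clock: 33.85
eef_pos: [591.7, 6.2, 48.0]
tcp_rot: [3.14, 0.0, 1.57]
contact_force: [1.1, -0.8, 3.9]
opening: -0.004
grasp_force: 2.1
```

>>> step_arm(moves=[[[0,0,0],[0,0,0.008],-1],[[0,0,0],[0,0,0.015],-1],[[0,0,0],[0,0,0.015],-1]])

```text
clock: 34.15
eef_pos: [591.9, 6.2, 46.8]
tcp_rot: [3.14, 0.0, 1.57]
contact_force: [-3.9, -0.3, 20.2]
opening: 0.001
grasp_force: 10.5
```

Fully down, with the stop reached at 20 N. Retreating.

>>> step_arm(moves=[[[0,0,0],[0,0,-0.03],-1],[[0,0,0],[0,0,-0.1],-1],[[0,0,0],[0,0,-0.3],-1],[[0,0,0],[0,0,-0.5],-1],[[0,0,0],[0,0,-0.7],-1],[[0,0,0],[0,0,-0.7],-1],[[0,0,0],[0,0,-0.7],-1],[[0,0,0],[0,0,-0.7],-1]])

```text
clock: 34.95
eef_pos: [590.0, 6.2, 183.9]
tcp_rot: [-3.139, -0.0, 1.57]
contact_force: [-0.1, 0.1, 0.1]
opening: 0.003
grasp_force: 0.0
```

Run:
```python
from wf import *
s=telemetry.sense(); print(s["eef_pos"],s["contact_force"],abs(s["qvel"]).max())
print(r.sign_off())
```

```text
[589.97277078   6.23936161 183.93066273] [-0.09221016  0.05221455  0.12934068] 0.016425259106514177
the job is handed in; nothing more can be done
None
```

I finished the tower with the three mat bars, pressed the small key and then the large key fully down, and handed the job in at about 35 s; sign-off returned no verdict.

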